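# Pulse the hazelnuts in a twist-on blender cup

### The arm

A 6-joint arm with a two-finger parallel gripper is mounted at the origin on the work surface. World frame = base frame: x ahead of the robot, y to its left, z up, the work surface at z = 0. Lengths are in mm, angles in rad, forces in N, time in s.
With the tool pointing down it reaches from about 275 to 875 mm from the base axis. Payload 12.5 kg.
Tool frame: the origin (TCP) lies midway between the tips of the shut fingers; the grasp point (between the pads) lies 19 mm behind it; z points along the fingers, y is the direction in which the jaws open and shut (so a half turn about z gives the same grasp; the last joint's range is limited). The gripper opens to 85 mm and grips with 20 to 120 N. Pads are 22 mm wide; open, the fingers measure 114 mm over their backs; the gripper's body (76 mm by 85 mm) begins 54 mm behind the grasp point. The pads swing forward as they close: fully open they stand 13 mm farther back than shut.
Start: joints at [1.068, 0.351, 1.652, -0, 1.139, -0.085], TCP at [223.131, 502.69, 231.29] pointing down, gripper open.
Joint ranges: [-2.75, 2.75], [-0.79, 2.1], [0.01, 2.65], [-1.57, 4.71], [0.07, 3.14], [-2.87, 2.87]. Speed limits (rad/s): [2.22, 2.22, 2.79, 3.14, 3.14, 3.14].

### API

Orientations are given as a unit quaternion [x, y, z, w].
In Python, from cell import bot gives the robot as it stands. The module is installed in compiled form; this text tells all that it offers.
- The arm moves only by the tool arm_command, never from a script. Its argument "series" is a list that holds one entry, the list of rows, each a list of 5 numbers: the shift along the tool's x, y, z in cm, then the turn about the tool's z in rad, then the finger opening in cm, from 0 to 8.54. In form: [[[x, y, z, twist, grip], ...]]. A call has 1 to 12 rows; each row shifts and turns the commanded pose from where the row before left it, along the tool's axes as they then stand; what a row does not reach is not made up. A row lasts 1/8 s, in which the tool goes at most 62.5 mm and 10.7 degrees, less where a joint would pass 70% of its speed; a pose out of reach is approached as far as the arm can. A call with a gripper value outside its range is refused whole. The fingers move at their own pace and stop on an object; "force" is the grip in N (left out, the last holds). Time passes only in rows, so rows that do not move let the fingers close. It gives the time, the measured TCP pose, the force and the opening at its end, in the units of the state.
- bot.get_obs(): the state, without advancing time (a new reading comes with each control period).
- bot.camera(name): name is "scene" or "side" or "wrist"; returns the picture (384x512x3 uint8, red, green, blue); there is no depth.
- bot.get_calibration(name): a dict with "vertical_fov" (degrees; the focal length in pixels is half the picture's height over the tangent of half this angle, whatever the lens; pixels are square), "cx", "cy" (the principal point, pixels), "D" ([k1, k2, p1, p2, k3] as OpenCV has them; the pictures are not rectified), "camera_from_world" (4x4, takes a point from world to camera coordinates); the wrist camera has in their place "tool_from_camera" (4x4, takes a point from camera to tool coordinates, whose origin is the TCP and whose axes are the flange's). Camera axes: x right, y down, z forward; pixel columns grow to the right and rows downward; lengths in mm; the calibration is good to about 2 mm. A picture is of the moment at which its call begins: read the wrist's pose just before it. get_calibration takes no time and is no camera call.
- bot.hand_in(): hands the job in, once; it reports no verdict.
The state is a dict: "clock": time; "joint_positions": joint angles; "dq": joint speeds; "effort": joint torques, N m; "tcp_pos": TCP position; "ee_rot": TCP orientation; "force": force on the tool from outside, world axes, zero at the start; "wrist_torque": the same for the moment, N m; "opening": finger opening in mm.
Only numpy, scipy, OpenCV 4.12 (cv2) and the standard library are available. Lean on these libraries where they do the work, as an engineer would, in place of code of your own. Each camera call takes 0.05 s, during which the arm holds its last target. There are 200 camera calls.

### The job

Chop the hazelnuts: of the two upturned blender cups, take the one with the nuts in it, set it, blade end down just as it stands, into the motor base with its three lugs through the collar's notches and fully home, then twist it clockwise (seen from above) to the pulse position, halfway to the lock, where its ridges point at the round dots on the collar. The pulse position is sprung and must be held, so finish while still gripping the cup and holding it there, and do not let it go on until the lock clicks. Leave the other cup and the crockery where they are.

Things in the scene. Friction and masses are not known exactly. Their poses are not given: they have to be found in the camera images.
- cup_nuts: The loaded blender cup, upside down on its blade cap: clear, half full of brown hazelnuts, 123 mm tall, 0.2 to 0.35 kg. Origin: centre of its underside, z up its axis. Clear wall 64 mm in diameter from 25 to 116 mm up, then the rounded closed top. Black blade cap below, 72 mm in diameter, 25 mm high, its foot chamfered to 64 mm over the lowest 6 mm.
- nuts_lug (a point): End of one of the loaded cup's three like bayonet lugs, 43 mm from the axis, at the cup's own +x; the others at 120 and 240 degrees. Lugs are 14 mm wide, 1.5 to 10 mm above the underside. Over each lug a black ridge 4 mm wide, 3 mm proud, runs up the wall from 22 to 62 mm. Any lug may go in any notch.
- nuts_grip (a point): Point on the loaded cup's axis 103 mm above its underside, 20 mm below its top: a good height to grip, from above, at any yaw (the wall is smooth all round above 62 mm).
- cup_empty: The second blender cup, the same in every part and measure but with no nuts: the steel blade can be seen inside. Not to be used or moved. Origin: centre of its underside.
- motor_base: Cordless motor base, fixed: round white housing 120 mm in diameter with a grey collar, 105 mm high in all. Origin: centre of its underside, z up. The collar, 98 to 105 mm up, has a 76 mm opening (2 mm clearance round a cup's cap) and three notches for the lugs; the lugs turn under the collar with 3 mm of vertical play.
- recess (a point): Centre of the recess floor inside the collar, 85 mm above the base's underside: a cup that is home stands here, its underside on this floor, its axis on the base's.
- notch (a point): Middle of one of the collar's three like notches, at its top, at the base's own +x, 46 mm from the axis; the others at 120 and 240 degrees. Each is 20 mm wide, cut right through to the outside, leaving a lug 3 mm on each side. At entry the cup's ridges point at the notches.
- pulse_dot (a point): The pulse mark of that notch: a white raised dot of 6 mm on the collar's top, 32 degrees clockwise (seen from above) of the notch, 47.5 mm from the axis. A white radial bar 64 degrees on is the lock mark. Every notch has both marks; the cup's ridges point at the dots in the pulse position.
- switch_ring (a joint): Sprung switch in the base, pushed round by the lugs: rad, 0 at rest, grows as the cup turns clockwise. The lugs meet it about 8 degrees past mid-notch; from there it reads the cup's turn from the notch less 0.14 rad, so 0.42 at the dots. It pushes back with 0.15 N m at first, 0.25 at the dots, 0.35 at the lock catch, and turns a released cup back.
- lock_catch (a joint): The lock catch: rad, 0 at rest. The lugs meet it about 52 degrees past the notches, 20 beyond the dots, where the resistance steps up by 0.3 N m; pushed 0.1 rad further it clicks and the cup is locked on.
- bowl: Bystander: teal stoneware bowl, 150 mm in diameter, 62 mm high. Origin: centre of its underside.
- mug: Bystander: teal stoneware mug, 82 mm in diameter, 92 mm high. Origin: centre of its underside.
- ramekin: Bystander: small teal stoneware dish, 72 mm in diameter, 38 mm high. Origin: centre of its underside.
Mind the look-alikes: they are no part of the job. Leave any blue look-alike of the cup_nuts alone.

How it is judged (in metres and radians):
On the way:
1. the cup with the nuts stands fully home in the motor base (z of cup_nuts in the frame of motor_base below 0.0895 m and horizontal distance between cup_nuts and motor_base below 0.005 m and angle between cup_nuts's own z axis and vertical below 0.1 rad), for 0.1 s.
At the end, for the whole second after the job is handed in: The loaded cup is home in the base (within 4.5 mm of the floor, 5 mm of the axis, tilt under 0.1 rad), held still by the fingers (over 2 N) with the switch at 0.27 to 0.57 rad, about 8.5 degrees either side of the dots; other cup and crockery within 30 mm of their places (all of step 1 and value of joint switch_ring between 0.27 and 0.57 rad and angular speed of cup_nuts below 0.15 rad/s and contact force between the fingers and cup_nuts above 2 N and distance of each of cup_empty, bowl, mug, ramekin from where it was at the start of the episode below 0.03 m); the arm keeps its last pose, push and grip.
It fails at once if the lock clicks (value of joint lock_catch above 0.1 rad).
It fails at once if the empty cup or the crockery is moved (distance of any of cup_empty, bowl, mug, ramekin from where it was at the start of the episode above 0.03 m).
It also fails if it takes over 42 s, if anything falls off the work surface, if the arm or the gripper's body presses on something with over 40 N, if the wrist force passes 120 N, or if a joint passes its speed limit or range.

## Working session

There is one attempt and no reset: what is moved stays moved. The work goes in short steps, Python scripts to look and compute and a tool call to move; the robot and the scene stay as the last step left them, time stands still between calls to the robot, and variables do not carry over. Pictures are saved under pics/ and viewed, about 8 in all and at most 12, crops included, and the job is handed in when it is done.

Besides the shell and the picture viewer there is one more tool, called after "Emit:" as name([rows], argument=value, ...), one row to a line, values as JSON. arm_command: Moves the arm, as the interface text tells. Its arguments: {"type":"object","properties":{"series":{"type":"array"},"force":{"type":"number"}},"required":["series"]}

```bash
mkdir -p pics; cat > h.py <<'E'
import numpy as np, cv2, json
from cell import bot
from scipy.spatial.transform import Rotation as R
def K(name):
    c=bot.get_calibration(name); f=192/np.tan(np.radians(c["vertical_fov"])/2)
    return c,np.array([[f,0,c["cx"]],[0,f,c["cy"]],[0,0,1.]]),np.array(c["D"],float)
def wfc(name,obs=None):
    c,_,_=K(name)
    if name!="wrist": return np.linalg.inv(np.array(c["camera_from_world"]))
    o=obs or bot.get_obs(); T=np.eye(4); T[:3,:3]=R.from_quat(o["ee_rot"]).as_matrix(); T[:3,3]=o["tcp_pos"]
    return T@np.array(c["tool_from_camera"])
def ray(name,uv,T):
    c,k,D=K(name); p=cv2.undistortPoints(np.array(uv,float).reshape(-1,1,2),k,D).reshape(-1,2)
    d=np.c_[p,np.ones(len(p))]@T[:3,:3].T
    return T[:3,3],d
def onz(name,uv,z,T):
    o,d=ray(name,uv,T); return o+d*((z-o[2])/d[:,2])[:,None]
def proj(name,P,T):
    c,k,D=K(name); M=np.linalg.inv(T)
    return cv2.projectPoints(np.array(P,float).reshape(-1,3),cv2.Rodrigues(M[:3,:3])[0],M[:3,3],k,D)[0].reshape(-1,2)
def snap(name,fn):
    o=bot.get_obs(); im=bot.camera(name); np.savez("pics/"+fn+".npz",T=wfc(name,o)); cv2.imwrite("pics/"+fn+".png",im[:,:,::-1]); return im,o
E
python3 - <<'E'
from h import *
for n in("scene","side","wrist"): snap(n,n+"0"); print(n,wfc(n).round(2).tolist(),K(n)[1].round(0).tolist())
a=cv2.imread("pics/scene0.png");b=cv2.imread("pics/side0.png")
cv2.imwrite("pics/ab.png",cv2.resize(np.vstack([a,b]),None,fx=.78,fy=.78))
print(bot.get_obs())
E
```

```text
scene [[-0.06, 0.78, -0.63, 1177.45], [1.0, 0.04, -0.05, 51.49], [-0.01, -0.63, -0.78, 937.88], [0.0, 0.0, 0.0, 1.0]] [[407.0, 0.0, 256.0], [0.0, 407.0, 183.0], [0.0, 0.0, 1.0]]
side [[0.87, -0.35, 0.35, 57.2], [-0.49, -0.62, 0.61, -742.32], [0.01, -0.7, -0.71, 947.53], [0.0, 0.0, 0.0, 1.0]] [[421.0, 0.0, 254.0], [0.0, 421.0, 197.0], [0.0, 0.0, 1.0]]
wrist [[0.41, 0.87, 0.27, 155.82], [0.91, -0.39, -0.12, 532.6], [-0.0, 0.29, -0.96, 373.58], [0.0, 0.0, 0.0, 1.0]] [[299.0, 0.0, 256.0], [0.0, 299.0, 185.0], [0.0, 0.0, 1.0]]
{'clock': 0.15, 'joint_positions': array([ 1.06839451e+00,  3.51142533e-01,  1.65225931e+00,  1.77791418e-05,
        1.13911663e+00, -8.46103098e-02]), 'dq': array([ 0.00059321, -0.00069092, -0.00368577,  0.00078557, -0.00071772,
       -0.00118293]), 'effort': array([ 4.95750719e-04, -5.06248498e+01, -2.91502744e+01, -5.42459611e-05,
        3.36440884e-03,  2.56723479e-05]), 'tcp_pos': array([223.0145014 , 502.48078273, 230.87238606]), 'ee_rot': array([ 2.07383408e-01,  9.78259632e-01, -4.40774576e-04, -1.41650531e-04]), 'force': array([ 0.23289888,  0.71927367, -0.51900192]), 'wrist_torque': array([ 0.03015785,  0.02431229, -0.01099972]), 'opening': 85.23084263952293}
```

View pics/ab.png

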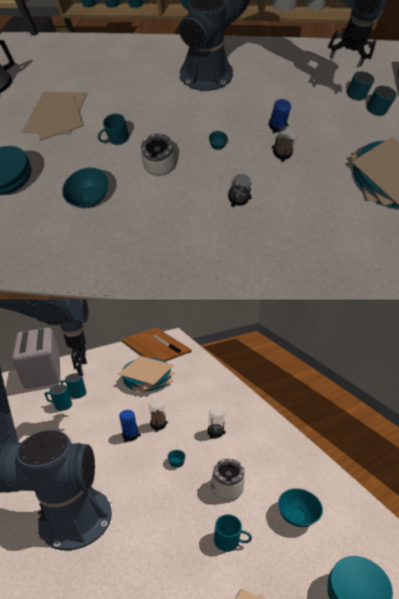

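View pics/wrist0.png

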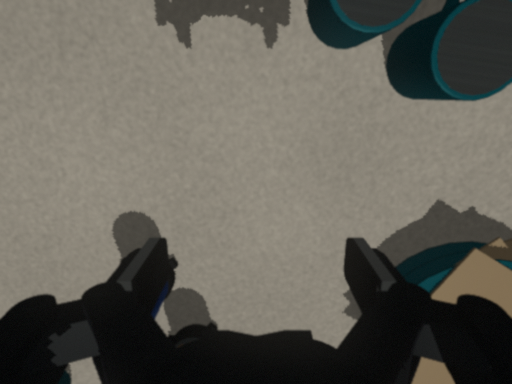

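The scene picture (top half, scaled by 0.78) shows three cups and the base:
- Blue look-alike at about (359,145) full-size.
- Cup with brown contents at (364,185).
- Clear cup at (308,243).
- Motor base at (203,197).

The brown one fits cup_nuts. I'll confirm it in an enlarged crop.

```bash
python3 - <<'E'
from h import *
a=cv2.imread("pics/scene0.png")[115:275,170:390];b=cv2.imread("pics/side0.png")[120:280,140:330]
a=cv2.resize(a,None,fx=3.4,fy=3.4,interpolation=2)
c=cv2.imread("pics/side0.png")
print(a.shape)
cv2.imwrite("pics/c1.png",a); cv2.imwrite("pics/c2.png",cv2.resize(c[120:280,140:330],None,fx=3.6,fy=3.6,interpolation=2))
T=wfc("scene");
for n,uv in dict(nuts=(364,203),empty=(308,262),base=(203,220)).items(): print(n,onz("scene",[uv],0,T).round())
E
```

```text
(544, 748, 3)
nuts [[480. 304.   0.]]
empty [[675. 142.   0.]]
base [[ 561. -145.    0.]]
```

View pics/c1.png

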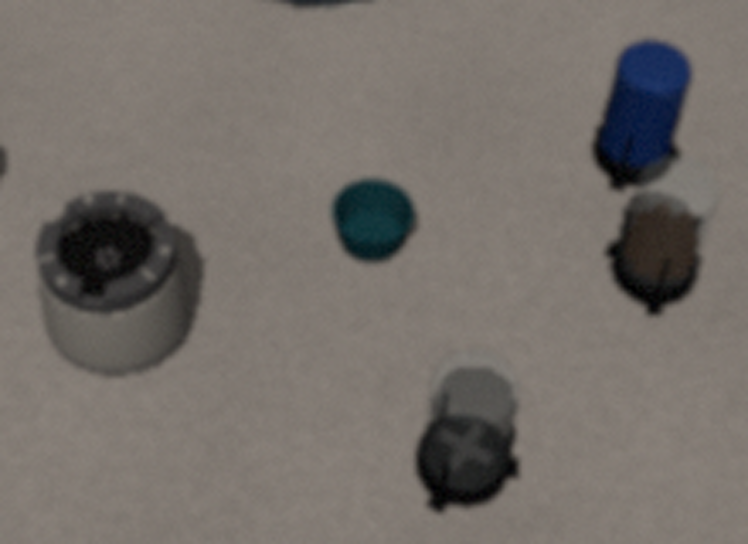

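View pics/c2.png

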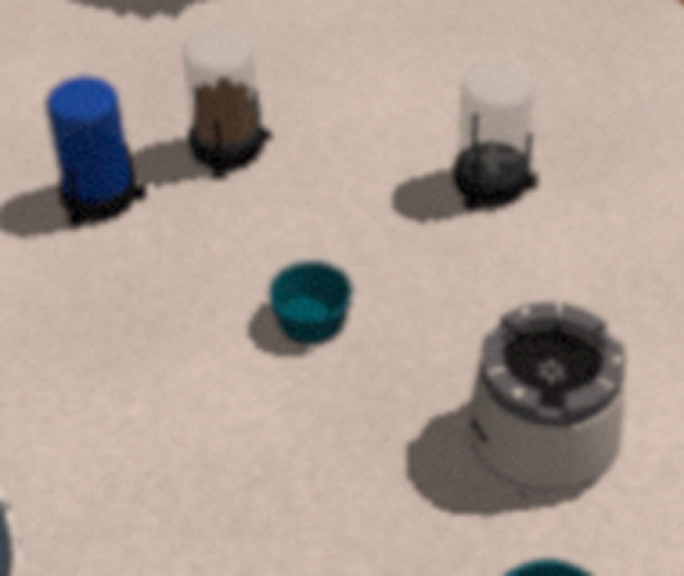

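Confirmed: the brown nuts are in the cup at scene (363,188), the empty one with its blade showing is at (307,245), and the blue one is a decoy. Next I'll cross the rays from both views.

```bash
python3 - <<'E'
from h import *
S=wfc("scene");D=wfc("side")
fs=lambda x,y:(170+x/3.4,115+y/3.4); fd=lambda x,y:(140+x/3.6,120+y/3.6)
print("cup cap mid z~15",onz("scene",[fs(655,268)],15,S).round(),onz("side",[fd(227,143)],15,D).round())
print("lugs z8 scene",onz("scene",[fs(655,308),fs(613,250)],6,S).round(),"side",onz("side",[fd(220,172),fd(267,133)],6,D).round())
print("base z105",onz("scene",[fs(107,250)],105,S).round(),onz("side",[fd(553,362)],105,D).round())
c,_,_=K("wrist"); print(np.array(c["tool_from_camera"]).round(2).tolist())
print("scene dots/bars",onz("scene",[fs(90,200),fs(122,200),fs(165,250),fs(150,275),fs(62,281),fs(45,258),fs(93,285)],105,S).round().tolist())
print("side",onz("side",[fd(552,397),fd(528,315),fd(562,309),fd(617,360),fd(605,386),fd(516,392),fd(495,370)],105,D).round().tolist())
E
```

```text
cup cap mid z~15 [[458. 300.  15.]] [[450. 291.  15.]]
lugs z8 scene [[493. 298.   6.]
 [434. 268.   6.]] side [[430. 266.   6.]
 [493. 296.   6.]]
base z105 [[ 532. -141.  105.]] [[ 519. -152.  105.]]
[[-0.0, -0.96, -0.29, 73.65], [1.0, -0.0, -0.0, 0.13], [0.0, -0.29, 0.96, -142.7], [0.0, 0.0, 0.0, 1.0]]
scene dots/bars [[483.0, -162.0, 105.0], [482.0, -136.0, 105.0], [530.0, -96.0, 105.0], [554.0, -105.0, 105.0], [563.0, -171.0, 105.0], [542.0, -187.0, 105.0], [566.0, -147.0, 105.0]]
side [[500.0, -180.0, 105.0], [528.0, -103.0, 105.0], [554.0, -110.0, 105.0], [562.0, -173.0, 105.0], [539.0, -190.0, 105.0], [479.0, -163.0, 105.0], [477.0, -138.0, 105.0]]
```

The lugs agree in both views, at about (493,297) and (431,267). That puts the cup centre at about (454,298) with lugs near -3, 117 and -123°. The base is at about (524,-145) with notches near -3, 117 and -123°. Now I'll go above the cup.

Emit:
arm_command([
  [[-4.2, -1.33, 0, 0, 8.5], [-4.2, -1.33, 0, 0, 8.5], [-4.2, -1.33, 0, 0, 8.5], [-4.2, -1.33, 0, 0, 8.5], [-4.2, -1.33, 0, 0, 8.5], [-4.2, -1.33, 0, 0, 8.5], [-4.2, -1.33, 0, 0, 8.5], [0, 0, 0, 0, 8.5]],
])

```text
clock: 1.15
tcp_pos: [455.6, 296.6, 231.0]
ee_rot: [0.209, 0.978, -0.0, -0.0]
force: [-0.6, 0.5, -0.5]
opening: 85.0
```

```bash
python3 - <<'E'
from h import *
im,o=snap("wrist","w1"); print(o["tcp_pos"].round(1),o["ee_rot"].round(3),o["joint_positions"].round(2))
cv2.imwrite("pics/w1x.png",cv2.resize(cv2.imread("pics/w1.png"),None,fx=1.5,fy=1.5,interpolation=2))
T=wfc("wrist",o)
print(proj("wrist",[[454,298,123],[454,298,0],[497,296,6],[434,336,6],[431,262,6]],T).round())
E
```

```text
[455.6 296.6 231. ] [ 0.209  0.978 -0.    -0.   ] [ 0.49  0.34  1.67 -0.    1.13 -0.66]
[[257. 180.]
 [257. 153.]
 [269. 185.]
 [279. 126.]
 [223. 149.]]
```

View pics/w1x.png

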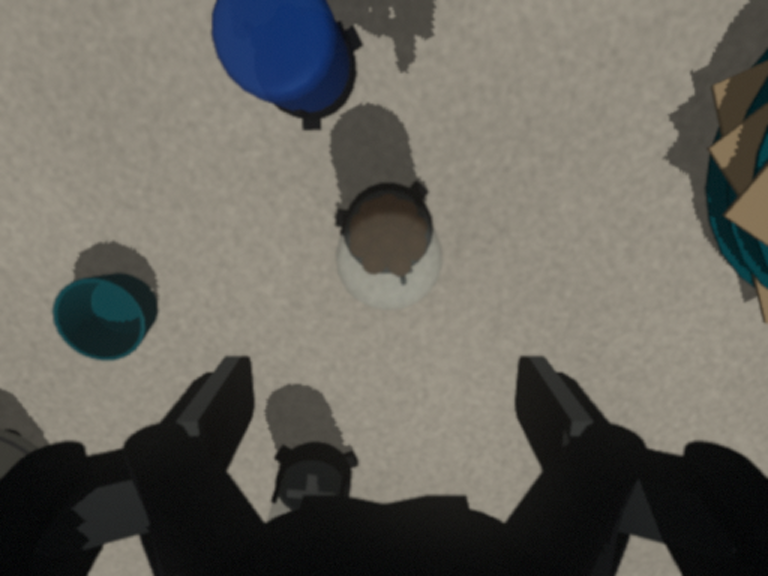

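The close view shows the nut cup with its top at (259,172) and visible lugs at about (279,128) and (228,145). The blue decoy is well clear of it. I'll now refine these positions.

```bash
python3 - <<'E'
from h import *
from scipy.optimize import least_squares
T=np.load("pics/w1.npz")["T"]; im=cv2.imread("pics/w1.png")
m=(im.max(2)<48).astype(np.uint8); m[:115]=0; m[205:]=0; m[:,:215]=0; m[:,300:]=0
n,l,s,c=cv2.connectedComponentsWithStats(m); k=1+np.argmax(s[1:,4]); m=(l==k).astype(np.uint8)
cn=max(cv2.findContours(m,0,1)[0],key=len).reshape(-1,2); print(s[k])
P=onz("wrist",cn,6,T)[:,:2]
c0=np.array([454,298.]);
cam=T[:2,3]
d=P-c0; r=np.hypot(*d.T); face=(d@(cam-c0))>-5*np.linalg.norm(cam-c0)
for it in range(4):
    q=P[face&(abs(np.hypot(*(P-c0).T)-36)<3.5)]
    f=least_squares(lambda c:np.hypot(*(q-c).T)-36,c0,loss="soft_l1"); c0=f.x
print("centre",c0.round(1),len(q),np.std(f.fun))
d=P-c0; r=np.hypot(*d.T); a=np.degrees(np.arctan2(d[:,1],d[:,0]))
for ang,rr in sorted(zip(a,r)):
    if rr>39.5: print(round(ang),round(rr,1),end="; ")
cv2.imwrite("pics/m1.png",m*255)
print("\ntop",onz("wrist",[(259,172)],116,T).round(1), "lugs",onz("wrist",[(279,128),(228,145)],6,T).round(1))
E
```

```text
[225 121  62  36 803]
centre [451.8 300.1] 85 1.0949003339190424
-135 40.1; -135 41.2; -133 40.8; -131 41.7; -129 41.4; -128 41.1; -126 40.9; -124 40.7; -122 40.5; -121 40.4; -119 40.3; 108 39.9; 109 40.7; 109 42.4; 110 43.2; 111 44.0; 114 44.0; 116 44.1; 118 44.3; 120 44.5; 122 44.7; 124 44.1; 125 43.5; 126 41.8; 126 40.2; 
top [[450.1 301.9 116. ]] lugs [[436.  335.7   6. ]
 [429.4 270.3   6. ]]
```

Emit:
arm_command([
  [[0.53, 0.19, 0, 0, 8.5], [0, 0, 4.5, 0, 8.5], [0, 0, 4.5, 0, 8.5], [0, 0, 4.0, 0, 8.5], [0, 0, 2.5, 0, 8.5], [0, 0, 0, 0, 8.5], [0, 0, 0, 0, 5.5], [0, 0, 0, 0, 5.5], [0, 0, 0, 0, 5.5], [0, 0, 0, 0, 5.5], [0, 0, 0, 0, 5.5]],
], force=60)

```text
clock: 2.58
tcp_pos: [450.4, 302.7, 77.9]
ee_rot: [0.207, 0.978, 0.001, 0.001]
force: [-3.4, -0.6, 7.6]
opening: 63.2
```

Emit:
arm_command([
  [[0, 0, -2.5, 0, 5.5], [0, 0, -4.5, 0, 5.5], [0, 0, -4.5, 0, 5.5], [0, 0, -3.5, 0, 5.5], [-3.36, -3.33, 0, 0, 5.5], [-3.36, -3.33, 0, 0, 5.5], [-3.36, -3.33, 0, 0, 5.5], [-3.36, -3.33, 0, 0, 5.5], [-3.36, -3.33, 0, 0, 5.5], [-3.36, -3.33, 0, 0, 5.5], [-3.36, -3.33, 0, 0, 5.5], [-3.36, -3.33, 0, 0, 5.5]],
])

```text
clock: 4.08
tcp_pos: [587.9, -51.7, 227.0]
ee_rot: [0.207, 0.978, 0.0, 0.0]
force: [0.4, 0.5, -2.9]
opening: 63.0
```

Emit:
arm_command([
  [[0, 0, 0, 0, 5.5], [0, 0, 0, 0, 5.5], [0, 0, 0, 0, 5.5]],
])

```text
clock: 4.45
tcp_pos: [587.3, -49.3, 226.6]
ee_rot: [0.207, 0.978, 0.0, 0.0]
force: [-0.3, 0.2, -3.2]
opening: 62.7
```

```bash
python3 - <<'E'
from h import *
im,o=snap("wrist","w2"); print(o["tcp_pos"].round(1),o["ee_rot"].round(4),o["force"],o["opening"])
snap("side","s2"); snap("scene","sc2")
cv2.imwrite("pics/w2x.png",cv2.resize(cv2.imread("pics/w2.png"),None,fx=1.5,fy=1.5,interpolation=2))
print(proj("wrist",[[524.5,-144.5,105]],wfc("wrist",o)).round())
E
```

```text
[587.3 -49.3 226.6] [2.068e-01 9.784e-01 1.000e-04 0.000e+00] [-0.30203208  0.20532611 -3.16251657] 62.73341312338321
[[130. 157.]]
```

View pics/w2x.png

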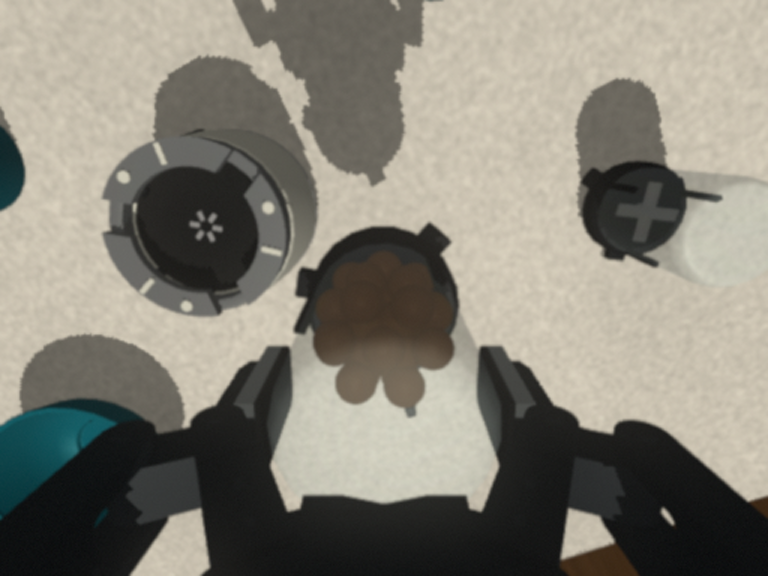

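The wrist view shows the base clearly: dots at (82,118), (178,138) and (124,204), bars at (107,102), (181,167) and (98,191). The held cup's lugs are at about (290,158) and (204,188). I'll measure both in the same picture.

```bash
cat > m2.py <<'E'
from h import *
from scipy.optimize import least_squares
T=np.load("pics/w2.npz")["T"]; im=cv2.imread("pics/w2.png"); g=im.min(2).astype(int)
def blob(u,v):
    w=5; p=g[v-w:v+w+1,u-w:u+w+1].astype(float); p=np.clip(p-np.percentile(p,60),0,None); p[p<25]=0
    yy,xx=np.mgrid[-w:w+1,-w:w+1]; return u+(p*xx).sum()/p.sum(),v+(p*yy).sum()/p.sum()
dots=[blob(82,118),blob(178,138),blob(124,204)]; bars=[blob(107,102),blob(181,167),blob(98,191)]
D=onz("wrist",dots,105.5,T)[:,:2]; B=onz("wrist",bars,105.5,T)[:,:2]
cD=D.mean(0);cB=B.mean(0); print("dots",cD.round(1),np.hypot(*(D-cD).T).round(1),"bars",cB.round(1),np.hypot(*(B-cB).T).round(1))
c=(cD+cB)/2
an=lambda P:np.degrees(np.arctan2(*(P-c).T[::-1]))
print("notch phase",((an(D)+32)%120).round(1),((an(B)+64)%120).round(1))
o=bot.get_obs(); t=o["tcp_pos"]
bz=t[2]-77.5
m=(im.max(2)<50).astype(np.uint8); m[:135]=0;m[228:]=0;m[:,:193]=0;m[:,312:]=0
cn=max(cv2.findContours(m,0,1)[0],key=cv2.contourArea).reshape(-1,2)
P=onz("wrist",cn,bz+6,T)[:,:2]; c0=t[:2].copy(); cam=T[:2,3]
for i in range(8):
    d=P-c0; u=(cam-c0)/np.linalg.norm(cam-c0)
    q=P[(d@u>-2)&(abs(np.hypot(*d.T)-36)<(4 if i<4 else 2))]
    f=least_squares(lambda x:np.hypot(*(q-x).T)-36,c0,loss="soft_l1"); c0=f.x
print("cup",c0.round(1),"tcp",t.round(1),len(q),f.fun.std().round(2))
d=P-c0;r=np.hypot(*d.T);a=np.degrees(np.arctan2(d[:,1],d[:,0]))
print(sorted((int(x),round(float(y),1)) for x,y in zip(a,r) if y>39.5))
L=onz("wrist",[(289,157),(202,188)],bz+6,T)[:,:2]-c0; print("lug hand",L.round(1),np.degrees(np.arctan2(L[:,1],L[:,0])).round(1))
E
python3 m2.py
```

```text
dots [ 521.6 -144.3] [47.7 47.7 47.7] bars [ 521.7 -144.2] [46.8 46.9 46.7]
notch phase [116.1 116.  116. ] [116.1 115.9 116. ]
cup [589.6 -51.5] tcp [587.5 -49.6 226.5] 129 0.65
[(-136, 39.9), (-135, 40.6), (-135, 41.3), (-135, 42.0), (-134, 42.7), (-133, 43.2), (-132, 43.0), (-131, 42.7), (-130, 42.6), (-129, 42.4), (-128, 42.2), (-127, 42.1), (-126, 42.7), (-125, 42.6), (-124, 42.4), (-122, 42.4), (-121, 42.3), (-120, 42.2), (-119, 42.2), (-118, 42.2), (-117, 39.9), (-117, 40.6), (-117, 41.4), (-107, 39.7), (-106, 39.8), (-105, 40.7), (-104, 40.9), (-103, 41.8), (-102, 42.0), (-101, 43.0), (-100, 43.2), (-99, 43.5), (-98, 44.5), (-97, 44.8), (-96, 40.1), (-96, 45.8), (-95, 41.1), (-95, 42.1), (-95, 46.1), (-94, 46.4), (-94, 47.5), (-93, 42.4), (-93, 43.5), (-92, 44.6), (-92, 45.6), (-92, 46.3), (-92, 47.1), (-91, 44.9), (108, 40.4), (110, 40.4), (111, 40.9), (112, 40.9), (112, 41.4), (113, 40.4), (114, 39.9), (115, 39.9), (115, 43.0), (116, 40.5), (116, 41.5), (116, 42.5), (116, 43.5), (117, 43.6), (118, 43.8), (120, 43.9), (121, 43.5), (122, 43.7), (123, 43.9), (125, 42.1), (125, 43.1), (125, 44.1), (126, 40.2), (126, 41.2)]
lug hand [[-19.7  36.1]
 [-24.3 -32.4]] [ 118.6 -126.8]
```

The base fit is very clean: centre (521.65,-144.25), notch phase 116°. The cup phase is about 115.3°, so no turn is needed. Next I hover over the base.

Emit:
arm_command([
  [[0.59, -2.8, 0, 0, 5.5], [0.59, -2.8, 0, 0, 5.5], [0.59, -2.8, 0, 0, 5.5], [0.6, -2.8, 0, 0, 5.5], [0, 0, 1.5, 0, 5.5], [0, 0, 1.5, 0, 5.5], [0, 0, 0, 0, 5.5], [0, 0, 0, 0, 5.5]],
])

```text
clock: 5.6
tcp_pos: [520.9, -142.6, 196.3]
ee_rot: [0.207, 0.978, 0.0, -0.0]
force: [0.1, 0.0, -2.9]
opening: 62.8
```

```bash
python3 - <<'E'
from h import *
im,o=snap("wrist","w3"); print(o["tcp_pos"].round(1),o["ee_rot"].round(4),o["force"].round(1))
snap("side","s3"); snap("scene","sc3")
T=np.load("pics/s3.npz")["T"]; C=np.load("pics/sc3.npz")["T"]
p=proj("side",[[521.7,-144.2,110]],T)[0].astype(int);q=proj("scene",[[521.7,-144.2,110]],C)[0].astype(int);print(p,q)
f=lambda n,p:cv2.resize(cv2.imread(n)[p[1]-50:p[1]+50,p[0]-40:p[0]+40],(400,500),interpolation=2)
cv2.imwrite("pics/x3.png",np.hstack([f("pics/s3.png",p),f("pics/sc3.png",q)]))
cv2.imwrite("pics/w3x.png",cv2.resize(cv2.imread("pics/w3.png")[60:310,90:420],None,fx=2.4,fy=2.4,interpolation=2))
E
```

```text
[ 520.9 -142.6  196.3] [ 0.207   0.9783  0.     -0.    ] [ 0.1  0.  -2.9]
[293 217] [200 184]
```

View pics/x3.png

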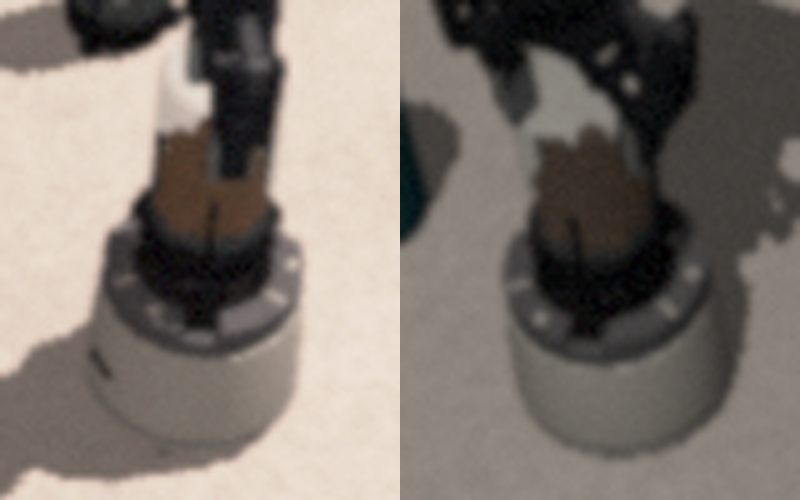

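View pics/w3x.png

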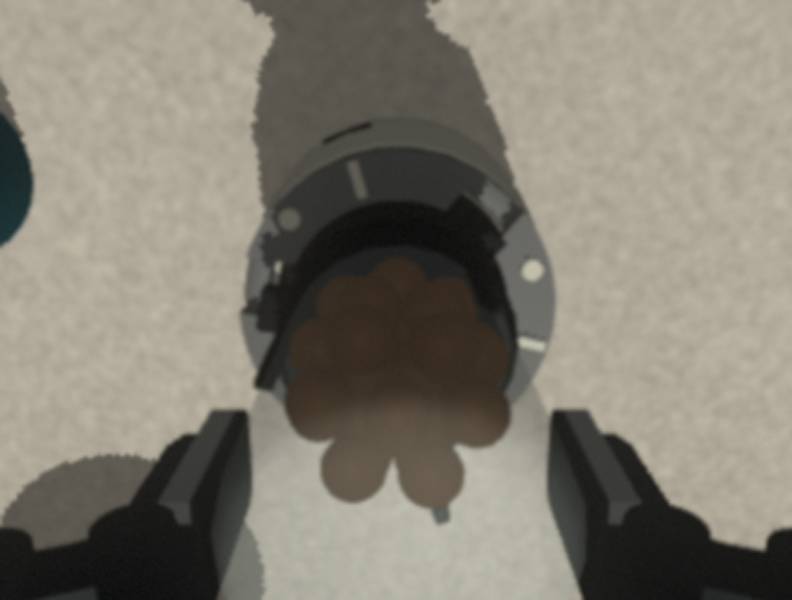

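In both fixed views the ridges and lugs line up with the notches, and in the wrist view the two visible lugs sit over their notches. I'll go down gently.

Emit:
arm_command([
  [[0, 0, 0.6, 0, 5.5], [0, 0, 0.5, 0, 5.5], [0, 0, 0.4, 0, 5.5], [0, 0, 0.3, 0, 5.5], [0, 0, 0.3, 0, 5.5], [0, 0, 0, 0, 5.5]],
])

```text
clock: 6.5
tcp_pos: [520.4, -143.1, 175.1]
ee_rot: [0.207, 0.978, 0.0, -0.0]
force: [0.2, -0.0, -2.4]
opening: 62.5
```

```bash
python3 - <<'E'
from h import *
o=bot.get_obs(); print(o["tcp_pos"].round(1),o["force"].round(1),o["wrist_torque"].round(2))
E
```

```text
[ 520.4 -143.1  175.1] [ 0.2 -0.  -2.4] [-0.01 -0.05 -0.02]
```

No contact, and the lugs are already inside the notches. Continuing down.

Emit:
arm_command([
  [[0, 0, 0.4, 0, 5.5], [0, 0, 0.3, 0, 5.5], [0, 0, 0.2, 0, 5.5], [0, 0, 0.2, 0, 5.5], [0, 0, 0.1, 0, 5.5], [0, 0, 0, 0, 5.5]],
])

```text
clock: 7.25
tcp_pos: [520.5, -143.1, 163.3]
ee_rot: [0.207, 0.978, 0.0, -0.0]
force: [-0.8, 0.8, -2.0]
opening: 62.7
```

Emit:
arm_command([
  [[0, 0, 0.1, 0, 5.5], [0, 0, 0.1, 0, 5.5], [0, 0, 0, 0, 5.5]],
])

```text
clock: 7.62
tcp_pos: [521.0, -143.4, 162.9]
ee_rot: [0.207, 0.978, -0.0, 0.001]
force: [-4.3, 0.1, 13.3]
opening: 62.8
```

It is on the floor (13 N up). I'll ease slightly and start the clockwise twist (+ about tool z).

Emit:
arm_command([
  [[0, 0, -0.05, 0, 5.5], [0, 0, 0, 0.06, 5.5], [0, 0, 0, 0.08, 5.5], [0, 0, 0, 0.08, 5.5], [0, 0, 0, 0.08, 5.5], [0, 0, 0, 0, 5.5], [0, 0, 0, 0, 5.5]],
])

```text
clock: 8.5
tcp_pos: [521.2, -143.0, 162.9]
ee_rot: [0.351, 0.936, 0.0, 0.001]
force: [-0.8, 3.1, 5.9]
opening: 63.0
```

```bash
python3 - <<'E'
from h import *
o=bot.get_obs(); M=R.from_quat(o["ee_rot"]).as_matrix(); print(o["tcp_pos"].round(1),o["force"].round(1),o["wrist_torque"].round(2),np.degrees(np.arctan2(M[1,0],M[0,0])).round(2),"start",np.degrees(np.arctan2(.4047,-.9145)).round(2))
snap("wrist","w4")
cv2.imwrite("pics/w4x.png",cv2.resize(cv2.imread("pics/w4.png")[60:310,90:420],None,fx=2.4,fy=2.4,interpolation=2))
E
```

```text
[ 521.2 -143.   162.9] [-0.8  3.1  5.9] [0.73 0.01 0.15] 138.88 start 156.13
```

The gripper has turned 17.2° and the wrist reads 0.15 N·m, so the switch is engaged. Another 0.25 rad should reach the dots.

Emit:
arm_command([
  [[0, 0, 0, 0.07, 5.5], [0, 0, 0, 0.07, 5.5], [0, 0, 0, 0.06, 5.5], [0, 0, 0, 0.05, 5.5], [0, 0, 0, 0, 5.5], [0, 0, 0, 0, 5.5], [0, 0, 0, 0, 5.5]],
])

```text
clock: 9.43
tcp_pos: [521.3, -143.0, 162.9]
ee_rot: [0.465, 0.885, 0.0, 0.001]
force: [-0.5, 3.5, 6.2]
opening: 63.1
```

```bash
python3 - <<'E'
from h import *
o=bot.get_obs(); M=R.from_quat(o["ee_rot"]).as_matrix(); print(o["tcp_pos"].round(1),o["force"].round(1),o["wrist_torque"].round(2),np.degrees(np.arctan2(M[1,0],M[0,0])).round(2))
snap("wrist","w5");snap("side","s5"); snap("scene","sc5")
f=lambda n,p:cv2.resize(cv2.imread(n)[p[1]-50:p[1]+50,p[0]-40:p[0]+40],(320,400),interpolation=2)
x=np.hstack([f("pics/s5.png",(293,217)),f("pics/sc5.png",(200,184))])
w=cv2.resize(cv2.imread("pics/w5.png")[80:240,120:392],(680,400),interpolation=2)
cv2.imwrite("pics/x5.png",cv2.resize(np.hstack([x,w]),None,fx=.6,fy=.6)); cv2.imwrite("pics/w5x.png",w);cv2.imwrite("pics/x5.png",x)
E
```

```text
[ 521.3 -143.   162.9] [-0.5  3.5  6.2] [ 0.68 -0.08  0.2 ] 124.57
```

View pics/w5x.png

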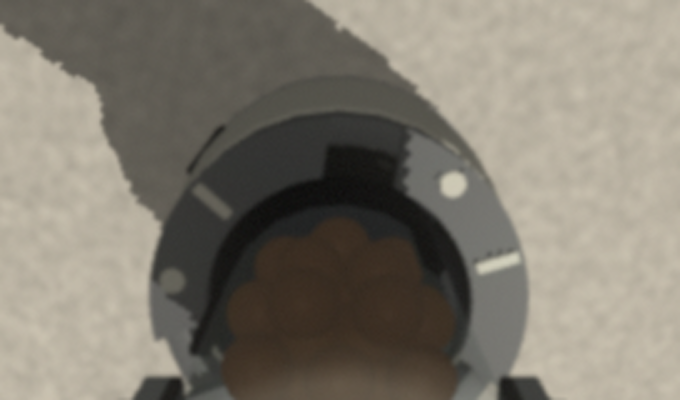

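View pics/x5.png

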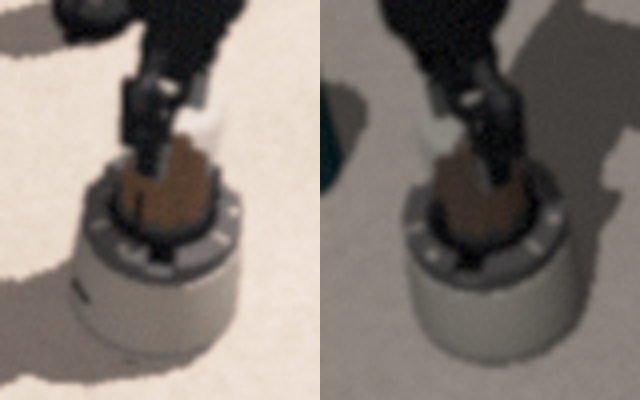

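```bash
python3 - <<'E'
from h import *
W=np.load("pics/w5.npz")["T"];S=np.load("pics/s5.npz")["T"]
c=np.array([521.65,-144.25])
def r(ph,z): 
    a=np.radians(ph); return [[*(c+34*np.array([np.cos(a),np.sin(a)])),zz] for zz in z]
for dph in(-10,-5,0,5,10):
    out=[]
    for b in (84,-156):
        p=proj("wrist",r(b+dph,(110,146)),W); out.append(((p-[120,80])*2.5).round().tolist())
    q=proj("side",r(-156+dph,(115,146)),S); q2=proj("side",r(-36+dph,(115,146)),S)
    print(dph,"w5x:",out,"x5 side:",((q-[253,167])*4).round().tolist(),((q2-[253,167])*4).round().tolist())
# local contrast pictures of the ridges
w=cv2.imread("pics/w5.png")[130:240,180:320]; s=cv2.imread("pics/s5.png")[195:235,265:320]
e=lambda i,t:cv2.resize(np.clip(i.astype(float)*2.2,0,255).astype(np.uint8),t,interpolation=2)
cv2.imwrite("pics/r5.png",np.hstack([e(w,(560,440)),cv2.resize(s,(240,440),interpolation=2)]))
E
```

```text
-10 w5x: [[[434.0, 240.0], [453.0, 283.0]], [[221.0, 274.0], [197.0, 323.0]]] x5 side: [[125.0, 221.0], [128.0, 190.0]] [[211.0, 206.0], [215.0, 174.0]]
-5 w5x: [[[427.0, 232.0], [445.0, 273.0]], [[218.0, 284.0], [194.0, 335.0]]] x5 side: [[129.0, 224.0], [132.0, 192.0]] [[212.0, 203.0], [216.0, 171.0]]
0 w5x: [[[419.0, 225.0], [436.0, 265.0]], [[216.0, 294.0], [192.0, 346.0]]] x5 side: [[132.0, 226.0], [135.0, 194.0]] [[212.0, 200.0], [216.0, 168.0]]
5 w5x: [[[411.0, 219.0], [425.0, 257.0]], [[215.0, 304.0], [190.0, 358.0]]] x5 side: [[136.0, 228.0], [139.0, 196.0]] [[212.0, 196.0], [216.0, 165.0]]
10 w5x: [[[401.0, 213.0], [414.0, 250.0]], [[215.0, 314.0], [191.0, 370.0]]] x5 side: [[140.0, 230.0], [144.0, 198.0]] [[211.0, 193.0], [216.0, 161.0]]
```

View pics/r5.png

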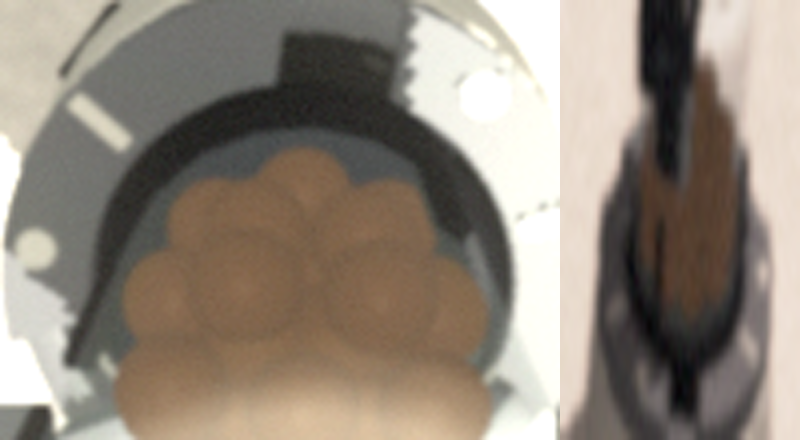

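The ridge ends measure (434,270) and (196,349) in the w5x crop. Pointing exactly at the dots predicts (436,265) and (192,346), so the cup is within about 2° of pulse. It is still pressed on the floor and gripped, so I'm handing in.

```bash
python3 -c "
from h import *
o=bot.get_obs(); print(o['clock'],o['tcp_pos'].round(1),o['force'].round(1),o['opening']); bot.hand_in()"
```

```text
9.575 [ 521.3 -143.   162.9] [-0.2  1.8  6.3] 62.668957556891684
the job is handed in; nothing more can be done
```

I took the cup with the nuts, lowered it through the collar notches to the recess floor, twisted it clockwise, and handed in at 9.6 s while still gripping it with 60 N commanded. The hand-in gave no verdict, so these are my own last checks:

- **Seated:** the gripper stayed at the height where the cup first touched the floor. The wrist still read about 6 N upward, so the cup was pressed down.
- **Twist:** the gripper turned 31.6° and the wrist read about 0.2 N·m of torque just before hand-in. The collar marks had given the base centre and notch angles to about 0.1 mm and 0.1°.
- **Pulse position:** in the wrist view the ridges point at the dots to within about 2°. The side view read about 3° short of the dots (roughly +3 to +4°); both are inside the 8.5° allowed.
- **Lock catch:** the twist stopped about 20° short of where the catch starts, so the lock should not have clicked.
- **Other things on the table:** I felt no contact with the empty cup, the crockery or the blue look-alike. I did not measure their positions again at the end.

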